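# Seat the milk jug on the frother and start it

## Task

Set the lidded steel milk jug gently onto the frother base, over its two pegs, handle pointing away from the keys, until it sits fully home and upright, and let go of it. Then start the frother: press the yellow key all the way down and release it, then the green key all the way down and release it. One key at a time; leave the red key alone, keep the jug upright throughout, and do not push the other things on the counter about.

Things in the scene. Friction and masses are not known exactly. Their poses are not given: they have to be found in the camera images.
- frother: milk frother base, fixed to the counter: black block 250 x 160 mm, 50 mm high, with a 110 mm square blue seat and, on its -x side, a steel strip with three keys. Origin on the counter under the centre of the seat; the block runs from x -175 to +75 and y -80 to +80 mm; +x points from the keys to the seat, z up
- seat (a point): centre of the top of the seat, 50 mm above the counter, axes as the frother's
- peg_big (a point): foot of the big steel peg on the seat's surface, y +30 mm from the seat's centre: 20 mm across, 18 mm tall, its top 7 mm tapering to 12 mm across
- peg_small (a point): foot of the small steel peg on the seat's surface, y -30 mm from the seat's centre: 14 mm across, 18 mm tall, its top 7 mm tapering to 6 mm across
- jug: lidded steel milk jug, loose, about 0.5 kg. Origin: centre of its underside, z up. Black square foot 100 x 100 x 24 mm, round steel body (100 mm across) to 125 mm, black lid to 137 mm, on it a white grip bar to 173 mm. Black handle (14 mm thick) on +x, out to 92 mm, 38 to 119 mm high; spout on -x. Seats only with its x along the frother's +x (handle away from the keys)
- jug_grip (a point): in the white grip bar on the jug's lid (60 mm along x, 24 mm wide along y, 137 to 173 mm up), on the axis, 160 mm above its underside; grasp here from above, fingers closing along the jug's y across 24 mm; axes as the jug's
- socket_big (a point): mouth of the big socket in the jug's underside, jug y +30 mm: 24 mm square, 24 mm deep; fits over the big peg
- socket_small (a point): mouth of the small socket in the jug's underside, jug y -30 mm: 18 mm square, 24 mm deep; fits over the small peg
- key_yellow_top (a point): top of the yellow round spring key, 30 mm across, in a black collar; centre of its top face (moves down with it); the outer key, at x -125, y +50 mm of the frother's frame; 72 mm above the counter when up. Pressed straight down; 6 mm travel, about 5 N at the bottom, springs back. Key centres are 50 mm apart
- key_green_top (a point): top of the green round spring key, 30 mm across, in a black collar; centre of its top face (moves down with it); the middle key, at x -125, y +0 mm of the frother's frame; 72 mm above the counter when up. Pressed straight down; 6 mm travel, about 5 N at the bottom, springs back. Key centres are 50 mm apart
- key_red_top (a point): top of the red round spring key, 30 mm across, in a black collar; centre of its top face (moves down with it); the other outer key, to be left alone, at x -125, y -50 mm of the frother's frame; 72 mm above the counter when up. Pressed straight down; 6 mm travel, about 5 N at the bottom, springs back. Key centres are 50 mm apart
- key_yellow (a joint): travel of the yellow key, m: 0 up, 0.006 fully down; counts as pressed beyond 0.004
- key_green (a joint): travel of the green key, m: 0 up, 0.006 fully down; counts as pressed beyond 0.004
- key_red (a joint): travel of the red key, m: 0 up, 0.006 fully down; counts as pressed beyond 0.004
- tamper: bystander: dark steel coffee tamper standing up, 58 mm across, 85 mm tall; origin at the centre of its underside
- mug: bystander: white mug, 80 mm across, 80 mm tall, handle on its +y; origin under its centre
- pitcher: bystander: open steel pitcher, 90 mm across, 105 mm tall, handle on its +y; origin under its centre
- cup_stack: bystander: stack of brown paper cups, 78 mm across, 135 mm tall; origin under its centre
- syrup: bystander: amber syrup bottle, 68 mm across, 200 mm tall; origin under its centre
- bean_jar: bystander: amber jar with a black cap, 90 mm across, 140 mm tall; origin under its centre
- portafilter: bystander: steel portafilter, 70 mm across, 40 mm high, black handle reaching 165 mm to its -x; origin under the round head
Not all that is in view belongs to the job. What is shaped like the jug but purple is not meant.

How it is judged:
By the outcome, as a careful person would: the job done as asked, in the order asked, and still so for the second after the job is handed in, with the robot touching nothing.
It also fails if it takes over 64 s, if anything falls off the work surface, if the arm or the gripper's body presses on something with over 40 N, if the wrist force passes 120 N, or if a joint passes its speed limit or range.

## Robot

A 6-joint arm with a two-finger parallel gripper is mounted at the origin on the work surface. World frame = base frame: x ahead of the robot, y to its left, z up, the work surface at z = 0. Lengths are in mm, angles in rad, forces in N, time in s.
With the tool pointing down it reaches from about 275 to 775 mm from the base axis. Payload 14.6 kg.
Tool frame: the origin (TCP) lies on the centre line of the jaws, within the pads' length; the fingertips stand 8 mm ahead of it and the grasp point (between the pads) lies 11 mm behind it; z points along the fingers, y is the line along which they close (so a half turn about z gives the same grasp; the last joint's range is limited). The gripper opens to 85 mm and grips with 20 to 120 N. Pads are 22 mm wide; open, the fingers measure 114 mm over their backs; the gripper's body (76 mm by 85 mm) begins 54 mm behind the grasp point. The pads swing forward as they close: fully open they stand 13 mm farther back than shut.
Start: joints at [-1.439, 0.263, -0.048, 1.259, 0, 1.415], TCP at [148.508, -503.561, 239.278] pointing down, gripper open.
Joint ranges: [-2.65, 2.65], [-0.89, 1.7], [-1.18, 1.37], [-2.13, 2.11], [-1.35, 1.29], [-3.14, 3.14]. Speed limits (rad/s): [1.89, 1.89, 2.57, 2.79, 3.14, 3.14].

## Interface

Orientations are given as a unit quaternion [w, x, y, z].
In Python, from bench import sense, capture, finish_job gives the robot as it stands. The module is installed in compiled form; this text tells all that it offers.
- The arm moves only by the shell command python3 -m crank 'ROWS' [FORCE]. ROWS is JSON, a list of rows, each an object of numbers: "tx", "ty", "tz": the shift along the world's x, y, z in cm; "rx", "ry", "rz": the turn, a rotation vector about the world's x, y, z in rad; "jaw": the opening, from -1 (shut) to 1 (fully open). A call has exactly 8 rows; each row is the pose to reach, as a shift and turn from the pose commanded when the call began; what a row does not reach only later rows make up. A row lasts 1/10 s, in which the tool goes at most 50 mm and 8.59 degrees, less where a joint would pass 70% of its speed; a pose out of reach is approached as far as the arm can. A call with a gripper value outside its range is refused whole. The fingers move at their own pace and stop on an object; FORCE is the grip in N (left out, the last holds). Time passes only in rows, so rows that repeat a pose let the fingers close, or fill a call up. It gives the time, the measured TCP pose, the force, the opening and the grip force at its end, in the units of the state.
- sense(): the state, without advancing time (a new reading comes with each control period).
- capture(name): name is "scene" or "side" or "wrist"; returns a dict with "img" (480x640x3 uint8, blue, green, red), "depth" (480x640 float32, mm along the optical axis (not along the pixel's ray), 0 where there is no reading), "K" (3x3 intrinsics, pixels), "rvec" (rotation vector, rad) and "tvec" (3), from world to camera coordinates, as OpenCV has them. Camera axes: x right, y down, z forward; pixel columns grow to the right and rows downward; lengths in mm; the calibration is good to about 2 mm. A picture is of the moment at which its call begins.
- finish_job(): hands the job in; it is judged then, once.
The state is a dict: "t": time; "joint_pos": joint angles; "qd": joint speeds; "tau": joint torques, N m; "tcp_pos": TCP position; "ee_rot": TCP orientation; "wrist_force": force on the tool from outside, world axes, zero at the start; "moment": the same for the moment, N m; "width": finger opening in mm; "grip_force": force on a finger pad.
Only numpy, scipy, OpenCV 4.12 (cv2) and the standard library are available. Lean on these libraries where they do the work, as an engineer would, in place of code of your own. Each camera call takes 0.05 s, during which the arm holds its last target. There are 200 camera calls.

## Working session

There is one attempt and no reset: what is moved stays moved. The work goes in short steps, Python scripts to look and compute and a shell command to move; the robot and the scene stay as the last step left them, time stands still between calls to the robot, and variables do not carry over. Pictures are saved under pics/ and viewed, at most 10 in all, crops included, and the job is handed in when it is done.

```bash
mkdir -p pics; cat > h.py <<'E'
import numpy as np, cv2
from bench import sense, capture
def grab(n):
    c=capture(n); np.savez(f'pics/{n}.npz',**c); return c
def load(n): return dict(np.load(f'pics/{n}.npz'))
def cloud(c):
    K=c['K'];R=cv2.Rodrigues(np.array(c['rvec'],float))[0];t=np.array(c['tvec'],float).ravel()
    v,u=np.mgrid[0:480,0:640];d=c['depth']
    P=np.stack([(u-K[0,2])/K[0,0]*d,(v-K[1,2])/K[1,1]*d,d],-1)
    W=(P-t)@R; W[d<=0]=np.nan
    return W
E
python3 - <<'E'
from h import *
s=sense();print({k:np.round(v,3) for k,v in s.items()})
for n in('scene','side','wrist'):
    c=grab(n);cv2.imwrite(f'pics/{n}0.png',c['img'])
a=load('scene')['img'];b=load('side')['img']
R=cv2.Rodrigues(load('scene')['rvec'].astype(float))[0];print(-R.T@load('scene')['tvec'].ravel())
R=cv2.Rodrigues(load('side')['rvec'].astype(float))[0];print(-R.T@load('side')['tvec'].ravel())
E
```

```text
{'t': np.float64(0.0), 'joint_pos': array([-1.439,  0.264, -0.049,  1.259, -0.   ,  1.416]), 'qd': array([-0.001, -0.001,  0.   ,  0.   ,  0.   , -0.001]), 'tau': array([-4.0000e-03, -6.3761e+01,  3.8457e+01,  1.4000e-02, -0.0000e+00,
       -0.0000e+00]), 'tcp_pos': array([ 148.472, -503.297,  238.824]), 'ee_rot': array([-0.001,  0.99 ,  0.143, -0.   ]), 'wrist_force': array([-0.274,  0.262,  0.022]), 'moment': array([-0.027,  0.007,  0.008]), 'grip_force': np.float64(0.0), 'width': np.float64(85.224)}
[1459.7629465    22.97823827 1147.19150593]
[  137.49526866 -1347.01244786  1111.75281738]
```

View pics/scene0.png

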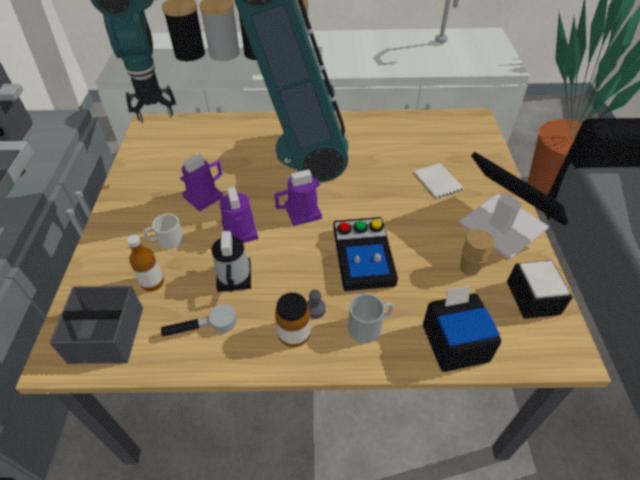

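View pics/side0.png

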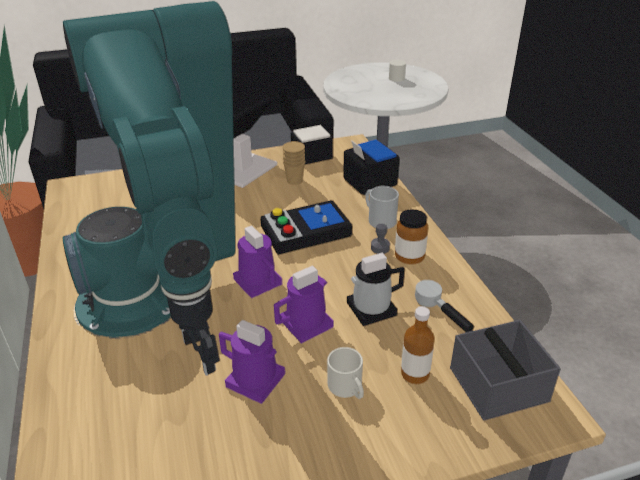

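The scene view shows the steel-bodied jug at (232,262), with its grip bar at (227,243) and its handle towards the camera. The frother is at (364,255), with red, green and yellow keys at (345,228), (361,227) and (376,225). In the side view the jug is at (373,290) and the frother at (305,225). The candidates are purple at scene (202,183), (238,217) and (300,198), and steel at (232,262). Only the last has a steel body with a black foot and handle, so that is the one meant. I'll measure both now and confirm with a crop.

```bash
python3 - <<'E'
from h import *
rois={'scene':dict(seat=(335,235,400,290),keys=(332,215,390,240),bar=(215,228,240,262),jug=(205,225,258,295)),
'side':dict(seat=(295,195,352,240),keys=(262,200,302,242),bar=(355,250,390,275),jug=(345,250,410,322))}
for n in rois:
    c=load(n);W=cloud(c);hsv=cv2.cvtColor(c['img'],cv2.COLOR_BGR2HSV);H,S,V=[hsv[...,i].astype(int) for i in range(3)]
    def m(r): 
        k=np.zeros((480,640),bool);x0,y0,x1,y1=rois[n][r];k[y0:y1,x0:x1]=1;return k
    X=np.nan_to_num(W)
    def rep(l,k):
        p=X[k&(X[...,2]>20)]
        print(n,l,len(p),np.round(np.median(p,0),1), np.round(p.mean(0),1))
        return p
    q=m('seat')&(H>95)&(H<125)&(S>150)&(V>80)&(abs(X[...,2]-50)<5)
    p=rep('seat',q); r=cv2.minAreaRect(p[:,:2].astype(np.float32));print(r)
    for l,a,b in(('red',-1,8),('green',45,85),('yellow',20,35)):
        rep(l,m('keys')&(H>a)&(H<b)&(S>120)&(V>70)&(X[...,2]>66))
    q=m('bar')&(abs(X[...,2]-173)<5)&(V>140)&(S<60); p=rep('bartop',q)
    if len(p)>4: print(cv2.minAreaRect(p[:,:2].astype(np.float32)))
    q=m('jug')&(X[...,2]>100)&(X[...,2]<180);p=X[q];print('z pct',np.percentile(p[:,2],[50,90,97,99.5]))
    q=m('jug')&(X[...,2]>16)&(X[...,2]<28);p=X[q];print('foot',cv2.minAreaRect(p[:,:2].astype(np.float32)))
a=load('scene')['img'][210:305,190:405];b=load('side')['img'][180:330,255:415]
a=cv2.resize(a,None,fx=3.5,fy=3.5,interpolation=2)[:, :752]
a=cv2.resize(load('scene')['img'][215:305,195:265],(420,540),interpolation=2);b=cv2.resize(load('side')['img'][245:330,340:410],(380,461),interpolation=2)
o=np.zeros((560,800,3),np.uint8);o[:540,:420]=a;o[:461,420:]=b;cv2.imwrite('pics/crop1.png',o)
E
```

```text
scene seat 1023 [597.9 162.5  49.4] [593.2 163.3  49.5]
((589.9677124023438, 164.49844360351562), (118.54220581054688, 113.19398498535156), 5.0340189933776855)
scene red 59 [475.2 103.1  70.6] [474.4 103.5  71.1]
scene green 59 [470.9 154.   70.6] [469.9 153.3  70.8]
scene yellow 63 [466.5 202.9  70.1] [465.4 202.9  70.3]
scene bartop 146 [ 613.8 -227.8  172.3] [ 613.  -228.   172.3]
((611.6368408203125, -228.1401824951172), (59.79920196533203, 22.410158157348633), 6.825593948364258)
z pct [135.95589783 171.12149845 173.87860865 175.54574409]
foot ((544.273681640625, -223.5010223388672), (239.79766845703125, 111.586669921875), 1.8181055784225464)
side seat 621 [586.2 157.7  49.9] [591.3 158.7  49.9]
((593.3743896484375, 162.80447387695312), (115.42463684082031, 124.87201690673828), 3.8393795490264893)
side red 56 [471.6  94.5  71.2] [471.8  95.6  71.3]
side green 54 [467.3 143.7  71.4] [467.3 146.1  71.2]
side yellow 49 [462.4 193.4  71.8] [462.3 194.6  71.8]
side bartop 159 [ 611.2 -235.7  172.1] [ 610.4 -235.6  172.3]
((610.9586181640625, -235.9270782470703), (62.27882385253906, 30.8109188079834), 8.56734561920166)
z pct [135.96013507 170.48016736 173.89807626 175.80276721]
foot ((658.309814453125, -158.09170532226562), (315.7091064453125, 138.27293395996094), 58.30544662475586)
```

View pics/crop1.png

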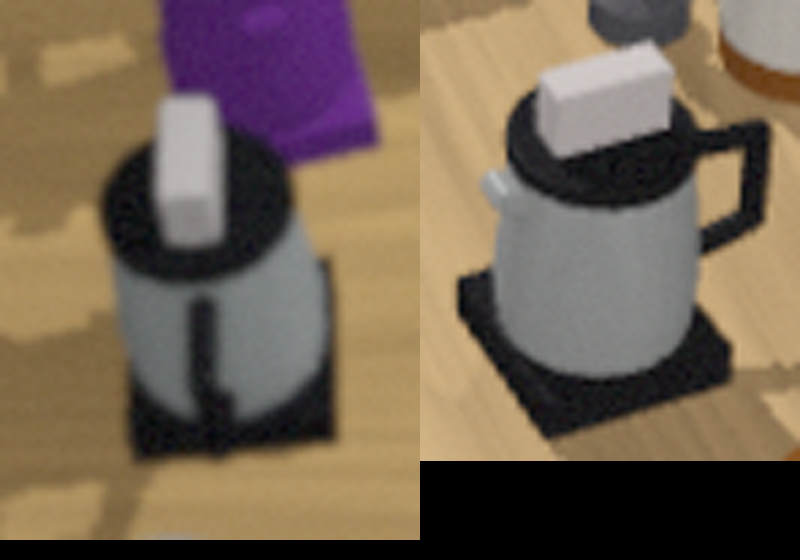

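The crop confirms a steel body, black foot, lid and handle, and a white bar at scene (227,243). The two views disagree by up to about 8 mm in y, so I'll refine with the wrist camera from above.

```bash
python3 -m crank '[{"tz":5},{"tz":9,"tx":3,"ty":2},{"tz":9,"tx":7,"ty":4},{"tz":9,"tx":11,"ty":6.5,"rz":-0.05},{"tz":9,"tx":15,"ty":9,"rz":-0.1},{"tz":9,"tx":19,"ty":11,"rz":-0.16},{"tz":9,"tx":23,"ty":13.5,"rz":-0.16},{"tz":9,"tx":26,"ty":15,"rz":-0.16}]'
python3 -m crank '[{"tx":4,"ty":2},{"tx":8,"ty":4.5},{"tx":12,"ty":7},{"tx":15,"ty":9},{"tx":18,"ty":11},{"tx":20,"ty":12},{"tx":20.2,"ty":12.2},{"tx":20.2,"ty":12.2}]'
cat >> h.py <<'E'
def bar(c,z=173,shift=None):
    W=np.nan_to_num(cloud(c));hsv=cv2.cvtColor(c['img'],cv2.COLOR_BGR2HSV)
    k=(abs(W[...,2]-z)<6)&(hsv[...,2]>130)&(hsv[...,1]<60)
    n,l,st,ce=cv2.connectedComponentsWithStats(k.astype(np.uint8))
    for i in range(1,n):
        if st[i,4]>60:
            p=W[l==i];print('bar',st[i,4],ce[i].round(),cv2.minAreaRect(p[:,:2].astype(np.float32)),p.mean(0).round(1),p[:,2].std().round(2))
E
python3 - <<'E'
from h import *
c=grab('wrist');cv2.imwrite('pics/wrist1.png',c['img']);s=sense();print(s['tcp_pos'],s['ee_rot'])
R=cv2.Rodrigues(c['rvec'].astype(float))[0];print(-R.T@c['tvec'].ravel(),R[2])
bar(c);bar(grab('scene'));
E
```

```text
[ 148.49555681 -503.39629278  238.99729875] [-3.29773366e-04  9.89738064e-01  1.42893164e-01  1.15611932e-05]
[ 211.07669421 -484.88418977  373.23196226] [-0.25116653 -0.07248561 -0.96522599]
bar 1830 [135.  13.] ((249.96087646484375, -375.85675048828125), (18.77410125732422, 46.45747756958008), 17.030820846557617) [ 251.1 -371.5  172.5] 0.89
bar 102 [193. 159.] ((268.1065368652344, -376.1443786621094), (31.3231258392334, 60.77971267700195), 46.26571273803711) [ 268.4 -375.   171.8] 2.31
bar 115 [301. 175.] ((347.7886962890625, -27.15664291381836), (29.497928619384766, 58.10126876831055), 17.644906997680664) [349.7 -27.4 171.7] 2.32
bar 122 [233. 195.] ((432.16192626953125, -230.29476928710938), (65.20748138427734, 23.789804458618164), 16.985559463500977) [ 434.8 -229.6  172.2] 2.22
bar 153 [226. 240.] ((611.0562744140625, -228.97671508789062), (61.886573791503906, 23.618377685546875), 4.643728733062744) [ 612.5 -228.2  171.7] 2.17invalid input at $[0]: expected keys tx, ty, tz, rx, ry, rz, jaw
invalid input at $[0]: expected keys tx, ty, tz, rx, ry, rz, jaw
```

View pics/wrist1.png

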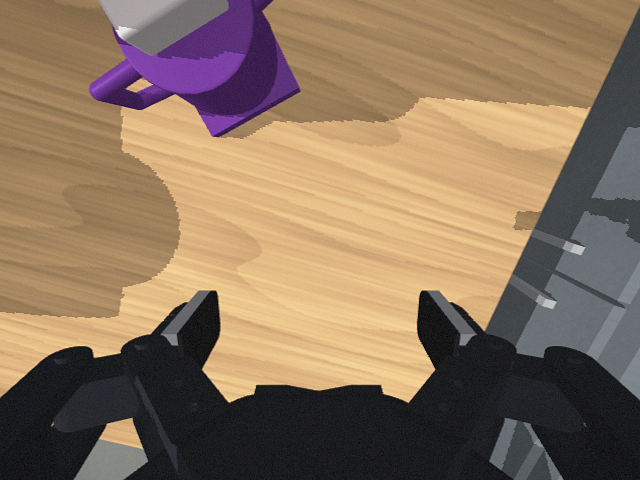

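The picture shows a purple decoy at the top left (135,13), as nothing moved: every row needs all seven keys. Moving for real this time, stopping 60 mm short in x so the wrist camera sees the bar.

```bash
python3 -m crank '[{"tx":0,"ty":0,"tz":5,"rx":0,"ry":0,"rz":0,"jaw":1},{"tx":3,"ty":2,"tz":8,"rx":0,"ry":0,"rz":0,"jaw":1},{"tx":7,"ty":4,"tz":9,"rx":0,"ry":0,"rz":0,"jaw":1},{"tx":11,"ty":7,"tz":9,"rx":0,"ry":0,"rz":-0.05,"jaw":1},{"tx":15,"ty":10,"tz":9,"rx":0,"ry":0,"rz":-0.1,"jaw":1},{"tx":19,"ty":13,"tz":9,"rx":0,"ry":0,"rz":-0.17,"jaw":1},{"tx":22,"ty":15,"tz":9,"rx":0,"ry":0,"rz":-0.17,"jaw":1},{"tx":25,"ty":17,"tz":9,"rx":0,"ry":0,"rz":-0.17,"jaw":1}]' 40
python3 -m crank '[{"tx":4,"ty":3,"tz":0,"rx":0,"ry":0,"rz":0,"jaw":1},{"tx":8,"ty":6,"tz":0,"rx":0,"ry":0,"rz":0,"jaw":1},{"tx":12,"ty":9,"tz":0,"rx":0,"ry":0,"rz":0,"jaw":1},{"tx":14,"ty":10,"tz":0,"rx":0,"ry":0,"rz":0,"jaw":1},{"tx":15,"ty":10.2,"tz":0,"rx":0,"ry":0,"rz":0,"jaw":1},{"tx":15,"ty":10.2,"tz":0,"rx":0,"ry":0,"rz":0,"jaw":1},{"tx":15,"ty":10.2,"tz":0,"rx":0,"ry":0,"rz":0,"jaw":1},{"tx":15,"ty":10.2,"tz":0,"rx":0,"ry":0,"rz":0,"jaw":1}]'
python3 - <<'E'
from h import *
c=grab('wrist');cv2.imwrite('pics/wrist2.png',c['img']);s=sense();print(s['tcp_pos'],s['ee_rot'],s['joint_pos'],s['wrist_force'])
R=cv2.Rodrigues(c['rvec'].astype(float))[0];print(-R.T@c['tvec'].ravel(),R[2])
bar(c)
E
```

```text
t: 1.05
tcp_pos: [399.8, -332.1, 329.4]
ee_rot: [0.0, 0.998, 0.059, 0.0]
wrist_force: [1.3, -0.5, -0.1]
width: 85.4
grip_force: 0.0
t: 1.85
tcp_pos: [547.6, -232.4, 329.5]
ee_rot: [0.0, 0.998, 0.058, 0.0]
wrist_force: [0.4, -1.0, -0.1]
width: 85.3
grip_force: 0.0
[ 547.62059841 -232.37786586  329.61342824] [1.29314772e-04 9.98339055e-01 5.76116797e-02 9.60226750e-05] [-5.38186768e-01  3.86431986e-01  3.79654989e-01  1.56371524e+00
 -1.06288095e-04  2.48811867e+00] [ 0.03382257 -0.04825103 -0.41073252]
[ 612.4074182  -224.84596808  463.82594777] [-0.25996425 -0.02965126 -0.96516288]
bar 1972 [326. 153.] ((610.35498046875, -232.2706298828125), (59.30092239379883, 23.653823852539062), 6.400262832641602) [ 611.1 -231.8  172.4] 0.94
bar 1316 [306. 337.] ((431.576171875, -233.45748901367188), (59.77009582519531, 24.12274932861328), 17.733293533325195) [ 433.4 -233.5  172.4] 1.18
```

View pics/wrist2.png

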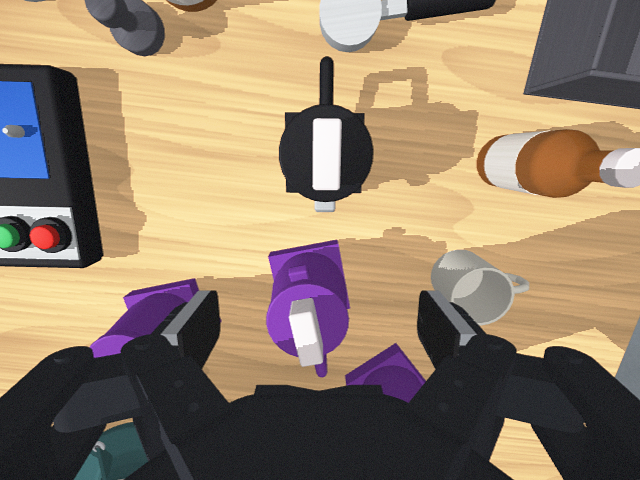

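The wrist view shows the jug bar at (326,153), which comes out at (610.4, -232.3, 172.4) with a yaw of 6.4°. That is a 59 x 24 mm bar, which fits the description, and the tool yaw of 6.6° already matches. Descending.

```bash
python3 -m crank '[{"tx":3,"ty":0,"tz":0,"rx":0,"ry":0,"rz":0,"jaw":1},{"tx":6,"ty":0,"tz":-2,"rx":0,"ry":0,"rz":0,"jaw":1},{"tx":6.3,"ty":0,"tz":-6,"rx":0,"ry":0,"rz":0,"jaw":1},{"tx":6.3,"ty":0,"tz":-10,"rx":0,"ry":0,"rz":0,"jaw":1},{"tx":6.3,"ty":0,"tz":-13,"rx":0,"ry":0,"rz":0,"jaw":1},{"tx":6.3,"ty":0,"tz":-15.5,"rx":0,"ry":0,"rz":0,"jaw":1},{"tx":6.3,"ty":0,"tz":-17,"rx":0,"ry":0,"rz":0,"jaw":1},{"tx":6.3,"ty":0,"tz":-17.6,"rx":0,"ry":0,"rz":0,"jaw":1}]'
python3 -m crank '[{"tx":0,"ty":0,"tz":0,"rx":0,"ry":0,"rz":0,"jaw":0.2},{"tx":0,"ty":0,"tz":0,"rx":0,"ry":0,"rz":0,"jaw":-0.2},{"tx":0,"ty":0,"tz":0,"rx":0,"ry":0,"rz":0,"jaw":-1},{"tx":0,"ty":0,"tz":0,"rx":0,"ry":0,"rz":0,"jaw":-1},{"tx":0,"ty":0,"tz":0,"rx":0,"ry":0,"rz":0,"jaw":-1},{"tx":0,"ty":0,"tz":0,"rx":0,"ry":0,"rz":0,"jaw":-1},{"tx":0,"ty":0,"tz":0,"rx":0,"ry":0,"rz":0,"jaw":-1},{"tx":0,"ty":0,"tz":0,"rx":0,"ry":0,"rz":0,"jaw":-1}]' 60
```

```text
t: 2.7
tcp_pos: [610.3, -231.9, 152.0]
ee_rot: [-0.0, 0.998, 0.058, -0.001]
wrist_force: [0.3, 0.5, 0.7]
width: 85.7
grip_force: 0.0
t: 3.5
tcp_pos: [611.9, -231.9, 154.1]
ee_rot: [0.0, 0.998, 0.058, 0.001]
wrist_force: [-0.7, -1.1, 6.3]
width: 23.0
grip_force: 60.2
```

```bash
python3 -m crank '[{"tx":0,"ty":0,"tz":0.5,"rx":0,"ry":0,"rz":0,"jaw":-1},{"tx":0,"ty":0,"tz":2,"rx":0,"ry":0,"rz":0,"jaw":-1},{"tx":0,"ty":0,"tz":5,"rx":0,"ry":0,"rz":0,"jaw":-1},{"tx":0,"ty":0,"tz":8,"rx":0,"ry":0,"rz":0,"jaw":-1},{"tx":0,"ty":0,"tz":11,"rx":0,"ry":0,"rz":0,"jaw":-1},{"tx":0,"ty":0,"tz":14,"rx":0,"ry":0,"rz":0,"jaw":-1},{"tx":0,"ty":0,"tz":17,"rx":0,"ry":0,"rz":0,"jaw":-1},{"tx":0,"ty":0,"tz":18,"rx":0,"ry":0,"rz":0,"jaw":-1}]'
python3 -m crank '[{"tx":0,"ty":2,"tz":0,"rx":0,"ry":0,"rz":0,"jaw":-1},{"tx":0,"ty":5,"tz":0,"rx":0,"ry":0,"rz":0,"jaw":-1},{"tx":0,"ty":9,"tz":0,"rx":0,"ry":0,"rz":0,"jaw":-1},{"tx":0,"ty":13,"tz":0,"rx":0,"ry":0,"rz":0,"jaw":-1},{"tx":0,"ty":17,"tz":0,"rx":0,"ry":0,"rz":-0.02,"jaw":-1},{"tx":0,"ty":20,"tz":0,"rx":0,"ry":0,"rz":-0.02,"jaw":-1},{"tx":0,"ty":22,"tz":0,"rx":0,"ry":0,"rz":-0.02,"jaw":-1},{"tx":0,"ty":23,"tz":0,"rx":0,"ry":0,"rz":-0.02,"jaw":-1}]'
python3 -m crank '[{"tx":0,"ty":0,"tz":0,"rx":0,"ry":0,"rz":0,"jaw":-1},{"tx":0,"ty":0,"tz":0,"rx":0,"ry":0,"rz":0,"jaw":-1},{"tx":0,"ty":0,"tz":0,"rx":0,"ry":0,"rz":0,"jaw":-1},{"tx":0,"ty":0,"tz":0,"rx":0,"ry":0,"rz":0,"jaw":-1},{"tx":0,"ty":0,"tz":0,"rx":0,"ry":0,"rz":0,"jaw":-1},{"tx":0,"ty":0,"tz":0,"rx":0,"ry":0,"rz":0,"jaw":-1},{"tx":0,"ty":0,"tz":0,"rx":0,"ry":0,"rz":0,"jaw":-1},{"tx":0,"ty":0,"tz":0,"rx":0,"ry":0,"rz":0,"jaw":-1}]'
cat >> h.py <<'E'
def frother(c):
    X=np.nan_to_num(cloud(c));hsv=cv2.cvtColor(c['img'],cv2.COLOR_BGR2HSV);H,S,V=[hsv[...,i].astype(int) for i in range(3)]
    k=(H>95)&(H<125)&(S>150)&(V>60)&(abs(X[...,2]-50)<6)
    p=X[k];print('seat',len(p),cv2.minAreaRect(p[:,:2].astype(np.float32)),p[:,2].mean())
    for l,a,b in(('red',-1,8),('green',45,85),('yellow',20,35)):
        k=(H>a)&(H<b)&(S>120)&(V>70)&(abs(X[...,2]-71)<4)
        n,lb,st,ce=cv2.connectedComponentsWithStats(k.astype(np.uint8));i=1+np.argmax(st[1:,4])
        p=X[lb==i];e=cv2.minEnclosingCircle(p[:,:2].astype(np.float32));print(l,st[i,4],ce[i].round(),p.mean(0).round(1),np.round(e[0],1),round(e[1],1))
E
python3 - <<'E'
from h import *
c=grab('wrist');cv2.imwrite('pics/wrist3.png',c['img']);s=sense();print(s['tcp_pos'],s['ee_rot'],s['wrist_force'],s['moment'])
frother(c)
E
```

```text
t: 4.3
tcp_pos: [611.6, -231.5, 335.9]
ee_rot: [0.001, 0.998, 0.058, 0.001]
wrist_force: [0.7, 0.4, -5.6]
width: 22.8
grip_force: 59.8
t: 5.1
tcp_pos: [610.7, 1.0, 332.7]
ee_rot: [-0.0, 0.999, 0.049, -0.001]
wrist_force: [0.1, 0.8, -6.2]
width: 23.1
grip_force: 60.1
t: 5.9
tcp_pos: [611.5, -1.6, 333.3]
ee_rot: [-0.0, 0.999, 0.048, 0.0]
wrist_force: [-1.1, -0.0, -5.9]
width: 23.0
grip_force: 60.1
[611.50458577  -1.59994592 333.28090009] [ 8.47372524e-06  9.98829513e-01  4.83694430e-02 -3.06948345e-06] [-0.49021918 -0.48907528 -6.65576528] [-0.00839608  0.0063048  -0.02225622]
seat 6926 ((590.781494140625, 162.88497924804688), (110.0069580078125, 112.4807357788086), 4.917722702026367) 49.839259471855435
red 184 [226. 305.] [470.6 106.2  71.7] [471.5 102.8] 14.1
green 387 [193. 304.] [468.4 149.6  71.5] [467.  150.2] 15.1
yellow 388 [155. 303.] [464.  199.1  71.5] [462.8 200.5] 15.1
```

View pics/wrist3.png

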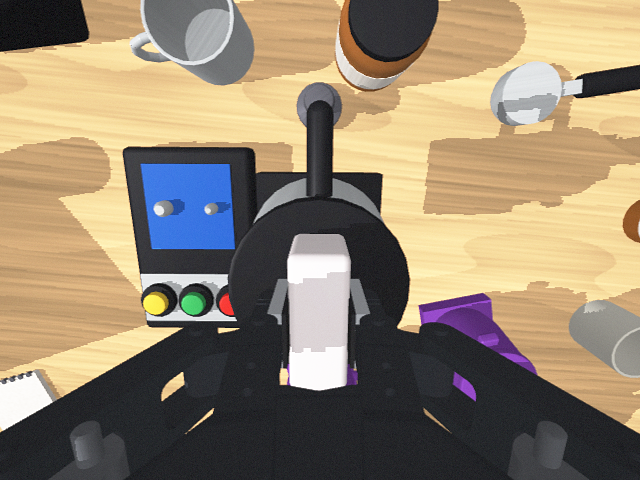

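The wrist view shows the jug held upright, the frother clear at left with its pegs at (163,208) and (211,209), and keys at (155,303), (193,304) and (226,305). I'll refine the seat centre from the pegs and ray-plane corners, and get the jug-to-TCP offset from the bar.

```bash
cat >> h.py <<'E'
def onplane(c,uv,z):
    R=cv2.Rodrigues(c['rvec'].astype(float))[0];o=-R.T@c['tvec'].ravel()
    d=np.c_[np.atleast_2d(uv),np.ones(len(np.atleast_2d(uv)))]@np.linalg.inv(c['K']).T@R
    return o+d*((z-o[2])/d[:,2])[:,None]
E
python3 - <<'E'
from h import *
c=load('wrist');X=np.nan_to_num(cloud(c));hsv=cv2.cvtColor(c['img'],cv2.COLOR_BGR2HSV);H,S,V=[hsv[...,i].astype(int) for i in range(3)]
k=((H>95)&(H<125)&(S>150)&(V>60));k[:140]=0;k[260:]=0;k[:,260:]=0
ct=max(cv2.findContours(k.astype(np.uint8),0,1)[0],key=cv2.contourArea).reshape(-1,2)
print('seat plane',cv2.minAreaRect(onplane(c,ct,50)[:,:2].astype(np.float32)))
k=(X[...,2]>62)&(X[...,2]<72)&(S<70);k[:190]=0;k[225:]=0;k[:,260:]=0
n,l,st,ce=cv2.connectedComponentsWithStats(k.astype(np.uint8))
for i in range(1,n):
    if st[i,4]>15: 
        p=X[l==i];print('peg',st[i,4],ce[i].round(1),p.mean(0).round(1),((p.max(0)+p.min(0))/2).round(1),onplane(c,ce[i],67).round(1))
s=sense();T=s['tcp_pos'];print(T)
k=(abs(X[...,2]-(T[2]+19))<10)&(V>150)&(S<40);k[:220]=0;k[395:]=0;k[:,:280]=0;k[:,360:]=0
n,l,st,ce=cv2.connectedComponentsWithStats(k.astype(np.uint8));i=1+np.argmax(st[1:,4])
p=X[l==i];zt=np.median(p[:,2]);print('bar',len(p),zt,np.percentile(p[:,2],[5,95]),st[i]);p=p[abs(p[:,2]-zt)<4];print(cv2.minAreaRect(p[:,:2].astype(np.float32)))
E
```

```text
seat plane ((591.247802734375, 162.09957885742188), (109.26907348632812, 111.05155944824219), 4.865989685058594)
peg 166 [161.2 208.9] [589.3 190.   66.1] [588.9 190.6  65.7] [[589.5 189.6  67. ]]
peg 75 [209.5 209.5] [594.3 131.3  65.4] [593.7 132.   65.6] [[594.7 130.8  67. ]]
[611.50458577  -1.59994592 333.28090009]
bar 8167 351.7511892225285 [349.66059077 352.7439163 ] [ 288  247   63  143 8167]
((610.6605834960938, -1.6876859664916992), (59.300811767578125, 23.672168731689453), 5.301424026489258)
```

```bash
python3 - <<'E'
from h import *
for n in('wrist','scene','side'):
    X=np.nan_to_num(cloud(load(n)));p=X[(X[...,2]>25)&(X[...,2]<150)&(X[...,0]>672)&(X[...,0]<800)&(X[...,1]>70)&(X[...,1]<250)]
    if len(p): print(n,len(p),np.percentile(p,1,axis=0).round(),p.max(0).round())
E
python3 -m crank '[{"tx":0,"ty":1.5,"tz":0,"rx":0,"ry":0,"rz":-0.01,"jaw":-1},{"tx":0,"ty":4,"tz":0,"rx":0,"ry":0,"rz":-0.01,"jaw":-1},{"tx":-0.5,"ty":7,"tz":0,"rx":0,"ry":0,"rz":-0.01,"jaw":-1},{"tx":-1,"ty":10,"tz":0,"rx":0,"ry":0,"rz":-0.01,"jaw":-1},{"tx":-1.5,"ty":13,"tz":0,"rx":0,"ry":0,"rz":-0.01,"jaw":-1},{"tx":-1.9,"ty":15,"tz":0,"rx":0,"ry":0,"rz":-0.01,"jaw":-1},{"tx":-1.9,"ty":16,"tz":0,"rx":0,"ry":0,"rz":-0.01,"jaw":-1},{"tx":-1.9,"ty":16.3,"tz":0,"rx":0,"ry":0,"rz":-0.01,"jaw":-1}]'
python3 -m crank '[{"tx":0,"ty":0,"tz":-1,"rx":0,"ry":0,"rz":0,"jaw":-1},{"tx":0,"ty":0,"tz":-2.5,"rx":0,"ry":0,"rz":0,"jaw":-1},{"tx":0,"ty":0,"tz":-4,"rx":0,"ry":0,"rz":0,"jaw":-1},{"tx":0,"ty":0,"tz":-5.5,"rx":0,"ry":0,"rz":0,"jaw":-1},{"tx":0,"ty":0,"tz":-7,"rx":0,"ry":0,"rz":0,"jaw":-1},{"tx":0,"ty":0,"tz":-8,"rx":0,"ry":0,"rz":0,"jaw":-1},{"tx":0,"ty":0,"tz":-8,"rx":0,"ry":0,"rz":0,"jaw":-1},{"tx":0,"ty":0,"tz":-8,"rx":0,"ry":0,"rz":0,"jaw":-1}]'
python3 - <<'E'
from h import *
s=sense();print(s['tcp_pos'],s['ee_rot'],s['wrist_force'])
c=grab('side');a=cv2.resize(c['img'][100:280,220:460],(800,600),interpolation=2);cv2.imwrite('pics/side4.png',a)
E
```

```text
wrist 4096 [746.  98.  27.] [800. 216. 108.]
scene 689 [673. 100.  26.] [800. 220. 109.]
side 646 [746.  92.  26.] [800. 214. 109.]
t: 6.75
tcp_pos: [594.1, 148.5, 333.3]
ee_rot: [-0.005, 0.998, 0.055, -0.0]
wrist_force: [0.8, -1.3, -6.4]
width: 23.1
grip_force: 60.5
t: 7.55
tcp_pos: [594.2, 148.1, 253.7]
ee_rot: [-0.005, 0.999, 0.054, -0.0]
wrist_force: [0.2, 0.2, -5.2]
width: 22.8
grip_force: 60.4
[594.16260224 148.14193025 253.7177916 ] [-4.79007765e-03  9.98528170e-01  5.40233924e-02 -1.46632387e-04] [ 0.19076008  0.20838452 -5.24072078]
```

View pics/side4.png

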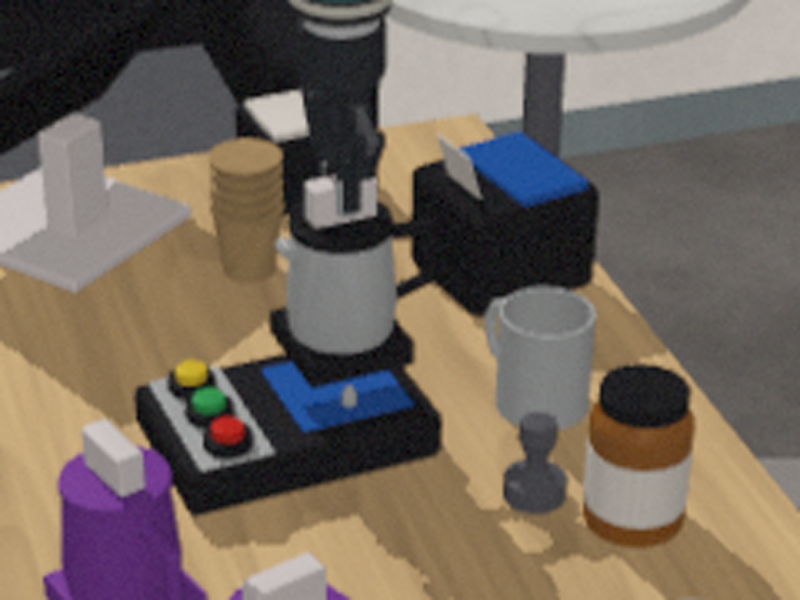

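The side crop shows the jug held upright above the seat at (345,330) but 13 mm short in y, because joint 6 has reached its range (it would need 3.32). This grasp cannot reach the seat. I'll set the jug down on the free counter near y = -160, turn the gripper half a turn (joint 6 down by π) and regrasp.

```bash
python3 -m crank '[{"tx":0,"ty":0,"tz":1,"rx":0,"ry":0,"rz":0,"jaw":-1},{"tx":0,"ty":0,"tz":3,"rx":0,"ry":0,"rz":0,"jaw":-1},{"tx":0,"ty":0,"tz":6,"rx":0,"ry":0,"rz":0,"jaw":-1},{"tx":0,"ty":-1,"tz":8,"rx":0,"ry":0,"rz":0,"jaw":-1},{"tx":0,"ty":-3,"tz":8,"rx":0,"ry":0,"rz":0,"jaw":-1},{"tx":0,"ty":-6,"tz":8,"rx":0,"ry":0,"rz":0,"jaw":-1},{"tx":0,"ty":-9,"tz":8,"rx":0,"ry":0,"rz":0,"jaw":-1},{"tx":0,"ty":-12,"tz":8,"rx":0,"ry":0,"rz":0,"jaw":-1}]'
python3 -m crank '[{"tx":0.5,"ty":-3,"tz":0,"rx":0,"ry":0,"rz":0,"jaw":-1},{"tx":1,"ty":-7,"tz":0,"rx":0,"ry":0,"rz":0,"jaw":-1},{"tx":1.5,"ty":-11,"tz":0,"rx":0,"ry":0,"rz":0,"jaw":-1},{"tx":2,"ty":-15,"tz":0,"rx":0,"ry":0,"rz":0,"jaw":-1},{"tx":2,"ty":-18,"tz":0,"rx":0,"ry":0,"rz":0,"jaw":-1},{"tx":2,"ty":-19.5,"tz":0,"rx":0,"ry":0,"rz":0,"jaw":-1},{"tx":2,"ty":-20,"tz":0,"rx":0,"ry":0,"rz":0,"jaw":-1},{"tx":2,"ty":-20,"tz":0,"rx":0,"ry":0,"rz":0,"jaw":-1}]'
python3 - <<'E'
from h import *
X=np.nan_to_num(cloud(load('side')));Y=np.nan_to_num(cloud(grab('wrist')))
for X in(X,Y):
    p=X[(X[...,2]>12)&(X[...,2]<120)&(X[...,0]>520)&(X[...,0]<740)&(X[...,1]>-225)&(X[...,1]<-90)]
    if len(p):print(len(p),p.min(0),p.max(0))
E
```

```text
t: 8.4
tcp_pos: [593.9, 27.6, 334.7]
ee_rot: [-0.005, 0.998, 0.055, 0.001]
wrist_force: [0.5, 0.2, -7.0]
width: 22.9
grip_force: 60.4
t: 9.2
tcp_pos: [613.9, -171.3, 333.8]
ee_rot: [-0.005, 0.999, 0.054, -0.0]
wrist_force: [-0.1, 0.0, -5.9]
width: 23.1
grip_force: 60.6
14 [ 737.96649521 -224.97361942   14.75786109] [ 739.7938185  -221.98990831   41.37773532]
```

```bash
python3 -m crank '[{"tx":0,"ty":0,"tz":-1,"rx":-0.01,"ry":0,"rz":0,"jaw":-1},{"tx":0,"ty":0,"tz":-3,"rx":-0.01,"ry":0,"rz":0,"jaw":-1},{"tx":0,"ty":0,"tz":-6,"rx":-0.01,"ry":0,"rz":0,"jaw":-1},{"tx":0,"ty":0,"tz":-9,"rx":-0.01,"ry":0,"rz":0,"jaw":-1},{"tx":0,"ty":0,"tz":-12,"rx":-0.01,"ry":0,"rz":0,"jaw":-1},{"tx":0,"ty":0,"tz":-14.5,"rx":-0.01,"ry":0,"rz":0,"jaw":-1},{"tx":0,"ty":0,"tz":-16,"rx":-0.01,"ry":0,"rz":0,"jaw":-1},{"tx":0,"ty":0,"tz":-16.5,"rx":-0.01,"ry":0,"rz":0,"jaw":-1}]'
python3 -m crank '[{"tx":0,"ty":0,"tz":-0.4,"rx":0,"ry":0,"rz":0,"jaw":-1},{"tx":0,"ty":0,"tz":-0.7,"rx":0,"ry":0,"rz":0,"jaw":-1},{"tx":0,"ty":0,"tz":-0.9,"rx":0,"ry":0,"rz":0,"jaw":-1},{"tx":0,"ty":0,"tz":-1.1,"rx":0,"ry":0,"rz":0,"jaw":-1},{"tx":0,"ty":0,"tz":-1.2,"rx":0,"ry":0,"rz":0,"jaw":-1},{"tx":0,"ty":0,"tz":-1.3,"rx":0,"ry":0,"rz":0,"jaw":-1},{"tx":0,"ty":0,"tz":-1.3,"rx":0,"ry":0,"rz":0,"jaw":-1},{"tx":0,"ty":0,"tz":-1.3,"rx":0,"ry":0,"rz":0,"jaw":-1}]'
```

```text
t: 10.05
tcp_pos: [613.3, -169.7, 167.1]
ee_rot: [-0.0, 0.998, 0.055, -0.001]
wrist_force: [-0.3, -0.5, -5.2]
width: 22.7
grip_force: 60.5
t: 10.85
tcp_pos: [613.9, -171.4, 155.3]
ee_rot: [0.0, 0.999, 0.054, -0.001]
wrist_force: [0.5, 0.9, -7.0]
width: 23.1
grip_force: 60.5
```

```bash
python3 -m crank '[{"tx":0,"ty":0,"tz":-0.1,"rx":0,"ry":0,"rz":0,"jaw":-1},{"tx":0,"ty":0,"tz":-0.15,"rx":0,"ry":0,"rz":0,"jaw":-1},{"tx":0,"ty":0,"tz":-0.15,"rx":0,"ry":0,"rz":0,"jaw":-0.2},{"tx":0,"ty":0,"tz":-0.15,"rx":0,"ry":0,"rz":0,"jaw":0.3},{"tx":0,"ty":0,"tz":-0.15,"rx":0,"ry":0,"rz":0,"jaw":1},{"tx":0,"ty":0,"tz":-0.15,"rx":0,"ry":0,"rz":0,"jaw":1},{"tx":0,"ty":0,"tz":-0.15,"rx":0,"ry":0,"rz":0,"jaw":1},{"tx":0,"ty":0,"tz":-0.15,"rx":0,"ry":0,"rz":0,"jaw":1}]'
python3 -m crank '[{"tx":0,"ty":0,"tz":1,"rx":0,"ry":0,"rz":0,"jaw":1},{"tx":0,"ty":0,"tz":3,"rx":0,"ry":0,"rz":0,"jaw":1},{"tx":0,"ty":0,"tz":6,"rx":0,"ry":0,"rz":0,"jaw":1},{"tx":0,"ty":0,"tz":10,"rx":0,"ry":0,"rz":0.15,"jaw":1},{"tx":0,"ty":0,"tz":14,"rx":0,"ry":0,"rz":0.3,"jaw":1},{"tx":0,"ty":0,"tz":15,"rx":0,"ry":0,"rz":0.45,"jaw":1},{"tx":0,"ty":0,"tz":15,"rx":0,"ry":0,"rz":0.6,"jaw":1},{"tx":0,"ty":0,"tz":15,"rx":0,"ry":0,"rz":0.75,"jaw":1}]'
python3 -m crank '[{"tx":0,"ty":0,"tz":0,"rx":0,"ry":0,"rz":0.15,"jaw":1},{"tx":0,"ty":0,"tz":0,"rx":0,"ry":0,"rz":0.3,"jaw":1},{"tx":0,"ty":0,"tz":0,"rx":0,"ry":0,"rz":0.45,"jaw":1},{"tx":0,"ty":0,"tz":0,"rx":0,"ry":0,"rz":0.6,"jaw":1},{"tx":0,"ty":0,"tz":0,"rx":0,"ry":0,"rz":0.75,"jaw":1},{"tx":0,"ty":0,"tz":0,"rx":0,"ry":0,"rz":0.9,"jaw":1},{"tx":0,"ty":0,"tz":0,"rx":0,"ry":0,"rz":1.05,"jaw":1},{"tx":0,"ty":0,"tz":0,"rx":0,"ry":0,"rz":1.19,"jaw":1}]'
python3 -m crank '[{"tx":0,"ty":0,"tz":0,"rx":0,"ry":0,"rz":0.15,"jaw":1},{"tx":0.3,"ty":0,"tz":0,"rx":0,"ry":0,"rz":0.3,"jaw":1},{"tx":1.5,"ty":0,"tz":1,"rx":0,"ry":0,"rz":0.45,"jaw":1},{"tx":3,"ty":0,"tz":2,"rx":0,"ry":0,"rz":0.6,"jaw":1},{"tx":4.5,"ty":0,"tz":3,"rx":0,"ry":0,"rz":0.75,"jaw":1},{"tx":6,"ty":0,"tz":3,"rx":0,"ry":0,"rz":0.9,"jaw":1},{"tx":6,"ty":0,"tz":3,"rx":0,"ry":0,"rz":1.05,"jaw":1},{"tx":6,"ty":0,"tz":3,"rx":0,"ry":0,"rz":1.2,"jaw":1}]'
python3 - <<'E'
from h import *
s=sense();print(s['tcp_pos'],s['ee_rot'],s['joint_pos'],s['wrist_force'])
c=grab('wrist');bar(c)
E
```

```text
t: 11.65
tcp_pos: [613.9, -171.4, 153.8]
ee_rot: [0.0, 0.999, 0.054, -0.001]
wrist_force: [0.2, 0.3, -0.1]
width: 85.2
grip_force: 0.0
t: 12.45
tcp_pos: [614.0, -171.5, 305.1]
ee_rot: [0.001, 0.908, 0.419, 0.0]
wrist_force: [-0.2, -0.9, 0.2]
width: 85.6
grip_force: 0.0
t: 13.25
tcp_pos: [613.8, -171.3, 304.6]
ee_rot: [0.001, 0.517, 0.856, -0.0]
wrist_force: [-0.5, -0.7, -0.9]
width: 85.6
grip_force: 0.0
t: 14.05
tcp_pos: [674.2, -171.3, 334.1]
ee_rot: [0.001, -0.057, 0.998, 0.0]
wrist_force: [0.1, 0.5, 0.6]
width: 85.3
grip_force: 0.0
[ 674.19987898 -171.34553014  334.05310668] [ 6.56576903e-04 -5.67117893e-02  9.98390364e-01  1.50277905e-04] [-3.66198989e-01  6.15898038e-01  7.97399580e-01  1.75122378e+00
  8.13048931e-04 -4.79683045e-01] [0.12722114 0.47830568 0.57315596]
bar 1926 [325. 156.] ((612.1712646484375, -171.68052673339844), (59.50182342529297, 23.638933181762695), 6.289043426513672) [ 611.3 -172.   172.4] 0.95
```

The bar is seen at (612.2, -171.7), with yaw 6.3° against the tool's 6.5° (joint 6 is now free). Regrasping.

```bash
python3 -m crank '[{"tx":-3,"ty":0,"tz":0,"rx":0,"ry":0,"rz":0,"jaw":1},{"tx":-6,"ty":0,"tz":-2,"rx":0,"ry":0,"rz":0,"jaw":1},{"tx":-6.2,"ty":0,"tz":-6,"rx":0,"ry":0,"rz":0,"jaw":1},{"tx":-6.2,"ty":0,"tz":-10,"rx":0,"ry":0,"rz":0,"jaw":1},{"tx":-6.2,"ty":0,"tz":-13,"rx":0,"ry":0,"rz":0,"jaw":1},{"tx":-6.2,"ty":0,"tz":-15.5,"rx":0,"ry":0,"rz":0,"jaw":1},{"tx":-6.2,"ty":0,"tz":-17.5,"rx":0,"ry":0,"rz":0,"jaw":1},{"tx":-6.2,"ty":0,"tz":-17.9,"rx":0,"ry":0,"rz":0,"jaw":1}]'
python3 -m crank '[{"tx":0,"ty":0,"tz":0,"rx":0,"ry":0,"rz":0,"jaw":0.2},{"tx":0,"ty":0,"tz":0,"rx":0,"ry":0,"rz":0,"jaw":-0.2},{"tx":0,"ty":0,"tz":0,"rx":0,"ry":0,"rz":0,"jaw":-1},{"tx":0,"ty":0,"tz":0,"rx":0,"ry":0,"rz":0,"jaw":-1},{"tx":0,"ty":0,"tz":0,"rx":0,"ry":0,"rz":0,"jaw":-1},{"tx":0,"ty":0,"tz":0,"rx":0,"ry":0,"rz":0,"jaw":-1},{"tx":0,"ty":0,"tz":0,"rx":0,"ry":0,"rz":0,"jaw":-1},{"tx":0,"ty":0,"tz":0,"rx":0,"ry":0,"rz":0,"jaw":-1}]' 60
python3 -m crank '[{"tx":0,"ty":0,"tz":0.5,"rx":0,"ry":0,"rz":0,"jaw":-1},{"tx":0,"ty":0,"tz":2,"rx":0,"ry":0,"rz":0,"jaw":-1},{"tx":0,"ty":0,"tz":5,"rx":0,"ry":0,"rz":0,"jaw":-1},{"tx":0,"ty":0,"tz":8,"rx":0,"ry":0,"rz":0,"jaw":-1},{"tx":0,"ty":0,"tz":11,"rx":0,"ry":0,"rz":0,"jaw":-1},{"tx":0,"ty":0,"tz":14,"rx":0,"ry":0,"rz":0,"jaw":-1},{"tx":0,"ty":0,"tz":17,"rx":0,"ry":0,"rz":0,"jaw":-1},{"tx":0,"ty":0,"tz":18,"rx":0,"ry":0,"rz":0,"jaw":-1}]'
python3 -m crank '[{"tx":0,"ty":2,"tz":0,"rx":0,"ry":0,"rz":0,"jaw":-1},{"tx":0,"ty":5,"tz":0,"rx":0,"ry":0,"rz":0,"jaw":-1},{"tx":0,"ty":8,"tz":0,"rx":0,"ry":0,"rz":0,"jaw":-1},{"tx":0,"ty":11,"tz":0,"rx":0,"ry":0,"rz":-0.02,"jaw":-1},{"tx":0,"ty":14,"tz":0,"rx":0,"ry":0,"rz":-0.02,"jaw":-1},{"tx":0,"ty":16,"tz":0,"rx":0,"ry":0,"rz":-0.02,"jaw":-1},{"tx":0,"ty":17,"tz":0,"rx":0,"ry":0,"rz":-0.02,"jaw":-1},{"tx":0,"ty":17,"tz":0,"rx":0,"ry":0,"rz":-0.02,"jaw":-1}]'
cat >> h.py <<'E'
def held(c):
    T=sense()['tcp_pos'];X=np.nan_to_num(cloud(c));hsv=cv2.cvtColor(c['img'],cv2.COLOR_BGR2HSV)
    k=(abs(X[...,2]-(T[2]+19))<10)&(hsv[...,2]>150)&(hsv[...,1]<40);k[:220]=0;k[395:]=0;k[:,:280]=0;k[:,360:]=0
    n,l,st,ce=cv2.connectedComponentsWithStats(k.astype(np.uint8));i=1+np.argmax(st[1:,4])
    p=X[l==i];zt=np.median(p[:,2]);p=p[abs(p[:,2]-zt)<4];print('tcp',T.round(2),'bar',len(p),zt.round(1),cv2.minAreaRect(p[:,:2].astype(np.float32)))
E
python3 - <<'E'
from h import *
c=grab('wrist');held(c);print(sense()['ee_rot'],sense()['joint_pos'].round(2))
try: frother(c)
except Exception as e: print(e)
E
```

```text
t: 14.9
tcp_pos: [611.0, -171.1, 153.4]
ee_rot: [-0.001, -0.052, 0.999, 0.001]
wrist_force: [0.6, -0.6, 0.4]
width: 85.3
grip_force: 0.0
t: 15.7
tcp_pos: [612.3, -171.8, 155.6]
ee_rot: [0.001, -0.053, 0.999, -0.0]
wrist_force: [0.6, -1.6, 5.8]
width: 23.0
grip_force: 60.0
t: 16.5
tcp_pos: [612.0, -171.3, 337.4]
ee_rot: [0.002, -0.054, 0.999, -0.0]
wrist_force: [1.1, 0.2, -6.6]
width: 22.8
grip_force: 59.8
t: 17.3
tcp_pos: [611.5, 0.0, 334.3]
ee_rot: [0.0, -0.044, 0.999, 0.0]
wrist_force: [-0.6, -0.6, -5.7]
width: 22.8
grip_force: 60.1
tcp [611.63  -1.01 334.37] bar 7889 351.2 ((611.3182373046875, 0.3131542205810547), (60.55146026611328, 23.924753189086914), 5.008167743682861)
[ 1.18557711e-04 -4.39934948e-02  9.99031798e-01  1.57506772e-04] [-0.13  0.42  0.45  1.6   0.   -0.22]
seat 7054 ((591.2621459960938, 163.0481719970703), (109.1884994506836, 111.56892395019531), 5.3242902755737305) 49.73344150169421
red 596 [419.  92.] [471.6 100.7  71.6] [471.3 101.5] 14.8
green 606 [464.  92.] [467.  150.1  71.4] [466.7 150.8] 14.8
yellow 621 [509.  92.] [462.4 199.7  71.4] [461.9 200.6] 14.9
```

```bash
python3 -m crank '[{"tx":0,"ty":1.5,"tz":0,"rx":0,"ry":0,"rz":0,"jaw":-1},{"tx":0,"ty":4,"tz":0,"rx":0,"ry":0,"rz":0,"jaw":-1},{"tx":-0.5,"ty":7,"tz":0,"rx":0,"ry":0,"rz":0,"jaw":-1},{"tx":-1,"ty":10,"tz":0,"rx":0,"ry":0,"rz":0,"jaw":-1},{"tx":-1.5,"ty":13,"tz":0,"rx":0,"ry":0,"rz":0,"jaw":-1},{"tx":-2,"ty":15,"tz":0,"rx":0,"ry":0,"rz":0,"jaw":-1},{"tx":-2,"ty":16,"tz":0,"rx":0,"ry":0,"rz":0,"jaw":-1},{"tx":-2,"ty":16.2,"tz":0,"rx":0,"ry":0,"rz":0,"jaw":-1}]'
python3 -m crank '[{"tx":0,"ty":0,"tz":-1,"rx":0,"ry":0,"rz":0,"jaw":-1},{"tx":0,"ty":0,"tz":-2.5,"rx":0,"ry":0,"rz":0,"jaw":-1},{"tx":0,"ty":0,"tz":-4.5,"rx":0,"ry":0,"rz":0,"jaw":-1},{"tx":0,"ty":0,"tz":-6.5,"rx":0,"ry":0,"rz":0,"jaw":-1},{"tx":0,"ty":0,"tz":-8.5,"rx":0,"ry":0,"rz":0,"jaw":-1},{"tx":0,"ty":0,"tz":-9.8,"rx":0,"ry":0,"rz":0,"jaw":-1},{"tx":0,"ty":0,"tz":-10.3,"rx":0,"ry":0,"rz":0,"jaw":-1},{"tx":0,"ty":0,"tz":-10.3,"rx":0,"ry":0,"rz":0,"jaw":-1}]'
python3 - <<'E'
from h import *
c=grab('wrist');held(c);print(sense()['ee_rot'],sense()['joint_pos'].round(2))
for _ in range(4): capture('side');s=sense();print(s['tcp_pos'].round(2),s['wrist_force'].round(1))
frother(c)
E
```

```text
t: 18.15
tcp_pos: [592.0, 161.1, 334.6]
ee_rot: [0.0, -0.044, 0.999, 0.0]
wrist_force: [0.2, -0.6, -6.8]
width: 22.6
grip_force: 60.3
t: 18.95
tcp_pos: [591.9, 159.8, 231.4]
ee_rot: [0.0, -0.043, 0.999, 0.0]
wrist_force: [0.8, 1.0, -5.6]
width: 23.2
grip_force: 60.2
tcp [592.18 160.   232.1 ] bar 7889 248.3 ((591.583740234375, 160.0119171142578), (59.937862396240234, 24.068674087524414), 4.69891357421875)
[ 6.56577649e-04 -4.31815971e-02  9.99067019e-01  1.01994041e-04] [0.13 0.42 0.17 1.32 0.   0.04]
[592.32 160.19 232.49] [ 0.5 -0.1 -5.1]
[592.38 160.32 232.61] [ 1.3 -0.2 -7. ]
[592.34 160.45 232.59] [ 0.8  0.4 -6.8]
[592.26 160.5  232.49] [-0.6 -0.2 -5.6]
seat 631 ((539.4653930664062, 157.68826293945312), (6.476442337036133, 110.1160659790039), 4.508847713470459) 49.5052494713695
red 1116 [260.  77.] [471.7 102.1  71.4] [471.4 101.6] 15.0
green 1107 [321.  77.] [467.2 151.4  71.4] [466.8 151.3] 14.9
yellow 1121 [382.  77.] [462.7 200.6  71.4] [462.2 200.9] 14.8
```

```bash
python3 -m crank '[{"tx":0,"ty":0.16,"tz":0,"rx":0,"ry":0,"rz":0.004,"jaw":-1},{"tx":0,"ty":0.16,"tz":-0.3,"rx":0,"ry":0,"rz":0.004,"jaw":-1},{"tx":0,"ty":0.16,"tz":-0.6,"rx":0,"ry":0,"rz":0.004,"jaw":-1},{"tx":0,"ty":0.16,"tz":-0.8,"rx":0,"ry":0,"rz":0.004,"jaw":-1},{"tx":0,"ty":0.16,"tz":-1.0,"rx":0,"ry":0,"rz":0.004,"jaw":-1},{"tx":0,"ty":0.16,"tz":-1.2,"rx":0,"ry":0,"rz":0.004,"jaw":-1},{"tx":0,"ty":0.16,"tz":-1.3,"rx":0,"ry":0,"rz":0.004,"jaw":-1},{"tx":0,"ty":0.16,"tz":-1.3,"rx":0,"ry":0,"rz":0.004,"jaw":-1}]'
python3 -m crank '[{"tx":0,"ty":0,"tz":-0.1,"rx":0,"ry":0,"rz":0,"jaw":-1},{"tx":0,"ty":0,"tz":-0.2,"rx":0,"ry":0,"rz":0,"jaw":-1},{"tx":0,"ty":0,"tz":-0.3,"rx":0,"ry":0,"rz":0,"jaw":-1},{"tx":0,"ty":0,"tz":-0.4,"rx":0,"ry":0,"rz":0,"jaw":-1},{"tx":0,"ty":0,"tz":-0.4,"rx":0,"ry":0,"rz":0,"jaw":-1},{"tx":0,"ty":0,"tz":-0.4,"rx":0,"ry":0,"rz":0,"jaw":-1},{"tx":0,"ty":0,"tz":-0.4,"rx":0,"ry":0,"rz":0,"jaw":-1},{"tx":0,"ty":0,"tz":-0.4,"rx":0,"ry":0,"rz":0,"jaw":-1}]'
python3 -c "
from h import *
s=sense();print(s['tcp_pos'],s['wrist_force'],s['moment'])"
```

```text
t: 20.0
tcp_pos: [591.8, 162.2, 218.6]
ee_rot: [0.0, -0.046, 0.999, 0.0]
wrist_force: [0.7, -0.2, -6.8]
width: 23.1
grip_force: 60.3
t: 20.8
tcp_pos: [591.9, 162.2, 214.8]
ee_rot: [0.001, -0.046, 0.999, 0.0]
wrist_force: [-0.2, -0.7, -6.7]
width: 22.6
grip_force: 60.3
[591.93386704 162.20254588 214.8260339 ] [-0.21895589 -0.74174336 -6.74061945] [ 0.03906047  0.03788431 -0.02271744]
```

The jug is about 9 mm onto the pegs with no contact force. Lowering the rest.

```bash
python3 -m crank '[{"tx":0,"ty":0,"tz":-0.15,"rx":0,"ry":0,"rz":0,"jaw":-1},{"tx":0,"ty":0,"tz":-0.3,"rx":0,"ry":0,"rz":0,"jaw":-1},{"tx":0,"ty":0,"tz":-0.45,"rx":0,"ry":0,"rz":0,"jaw":-1},{"tx":0,"ty":0,"tz":-0.6,"rx":0,"ry":0,"rz":0,"jaw":-1},{"tx":0,"ty":0,"tz":-0.7,"rx":0,"ry":0,"rz":0,"jaw":-1},{"tx":0,"ty":0,"tz":-0.78,"rx":0,"ry":0,"rz":0,"jaw":-1},{"tx":0,"ty":0,"tz":-0.82,"rx":0,"ry":0,"rz":0,"jaw":-1},{"tx":0,"ty":0,"tz":-0.82,"rx":0,"ry":0,"rz":0,"jaw":-1}]'
python3 -m crank '[{"tx":0,"ty":0,"tz":-0.03,"rx":0,"ry":0,"rz":0,"jaw":-1},{"tx":0,"ty":0,"tz":-0.06,"rx":0,"ry":0,"rz":0,"jaw":-1},{"tx":0,"ty":0,"tz":-0.09,"rx":0,"ry":0,"rz":0,"jaw":-1},{"tx":0,"ty":0,"tz":-0.09,"rx":0,"ry":0,"rz":0,"jaw":-1},{"tx":0,"ty":0,"tz":-0.09,"rx":0,"ry":0,"rz":0,"jaw":-1},{"tx":0,"ty":0,"tz":-0.09,"rx":0,"ry":0,"rz":0,"jaw":-1},{"tx":0,"ty":0,"tz":-0.09,"rx":0,"ry":0,"rz":0,"jaw":-1},{"tx":0,"ty":0,"tz":-0.09,"rx":0,"ry":0,"rz":0,"jaw":-1}]'
```

```text
t: 21.6
tcp_pos: [591.9, 162.2, 206.5]
ee_rot: [0.001, -0.046, 0.999, 0.0]
wrist_force: [0.3, 0.5, -6.2]
width: 22.7
grip_force: 60.3
t: 22.4
tcp_pos: [591.9, 162.2, 205.7]
ee_rot: [0.001, -0.046, 0.999, 0.0]
wrist_force: [0.2, -0.4, -4.6]
width: 23.2
grip_force: 60.4
```

```bash
python3 -m crank '[{"tx":0,"ty":0,"tz":-0.05,"rx":0,"ry":0,"rz":0,"jaw":-1},{"tx":0,"ty":0,"tz":-0.08,"rx":0,"ry":0,"rz":0,"jaw":-1},{"tx":0,"ty":0,"tz":-0.08,"rx":0,"ry":0,"rz":0,"jaw":-0.2},{"tx":0,"ty":0,"tz":-0.08,"rx":0,"ry":0,"rz":0,"jaw":0.3},{"tx":0,"ty":0,"tz":-0.08,"rx":0,"ry":0,"rz":0,"jaw":1},{"tx":0,"ty":0,"tz":-0.08,"rx":0,"ry":0,"rz":0,"jaw":1},{"tx":0,"ty":0,"tz":-0.08,"rx":0,"ry":0,"rz":0,"jaw":1},{"tx":0,"ty":0,"tz":-0.08,"rx":0,"ry":0,"rz":0,"jaw":1}]'
python3 -m crank '[{"tx":0,"ty":0,"tz":1,"rx":0,"ry":0,"rz":0,"jaw":1},{"tx":0,"ty":0,"tz":3,"rx":0,"ry":0,"rz":0,"jaw":1},{"tx":0,"ty":0,"tz":6,"rx":0,"ry":0,"rz":0,"jaw":1},{"tx":0,"ty":0,"tz":9,"rx":0,"ry":0,"rz":0,"jaw":1},{"tx":2,"ty":0,"tz":12,"rx":0,"ry":0,"rz":0,"jaw":1},{"tx":5,"ty":0,"tz":12,"rx":0,"ry":0,"rz":0,"jaw":1},{"tx":7,"ty":0,"tz":12,"rx":0,"ry":0,"rz":0,"jaw":1},{"tx":7,"ty":0,"tz":12,"rx":0,"ry":0,"rz":0,"jaw":1}]'
python3 - <<'E'
from h import *
c=grab('wrist');print(sense()['tcp_pos'])
bar(c,223);frother(c)
X=np.nan_to_num(cloud(c));k=(abs(X[...,0]-591)<28)&(abs(X[...,1]-162)<9)&(X[...,2]>215);p=X[k]
A=np.c_[p[:,:2]-[591,162],np.ones(len(p))];print('bar top plane tilt/z',np.linalg.lstsq(A,p[:,2],rcond=None)[0])
s=grab('side');cv2.imwrite('pics/side5.png',cv2.resize(s['img'][120:280,230:440],(788,600),interpolation=2))
E
```

```text
t: 23.2
tcp_pos: [591.9, 162.2, 204.9]
ee_rot: [0.001, -0.046, 0.999, 0.0]
wrist_force: [0.2, -0.1, 0.2]
width: 85.2
grip_force: 0.0
t: 24.0
tcp_pos: [663.6, 161.9, 324.0]
ee_rot: [0.0, -0.045, 0.999, 0.0]
wrist_force: [0.7, 0.5, -1.8]
width: 85.4
grip_force: 0.0
[662.55418062 162.08478726 324.4282405 ]
bar 3063 [328. 142.] ((591.8011474609375, 162.19485473632812), (59.120323181152344, 23.79603385925293), 5.669849872589111) [590.9 162.  222.4] 0.85
seat 136 ((590.794921875, 162.59906005859375), (108.94007873535156, 111.13867950439453), 5.274615287780762) 49.335145873919295
red 734 [277.  21.] [472.2 102.   71.5] [471.5 101.8] 14.7
green 744 [325.  21.] [467.6 151.4  71.4] [467.2 151.4] 14.9
yellow 742 [373.  21.] [463.  200.9  71.4] [462.5 200.9] 15.0
bar top plane tilt/z [1.85341109e-04 2.25271506e-04 2.22643524e+02]
```

View pics/side5.png

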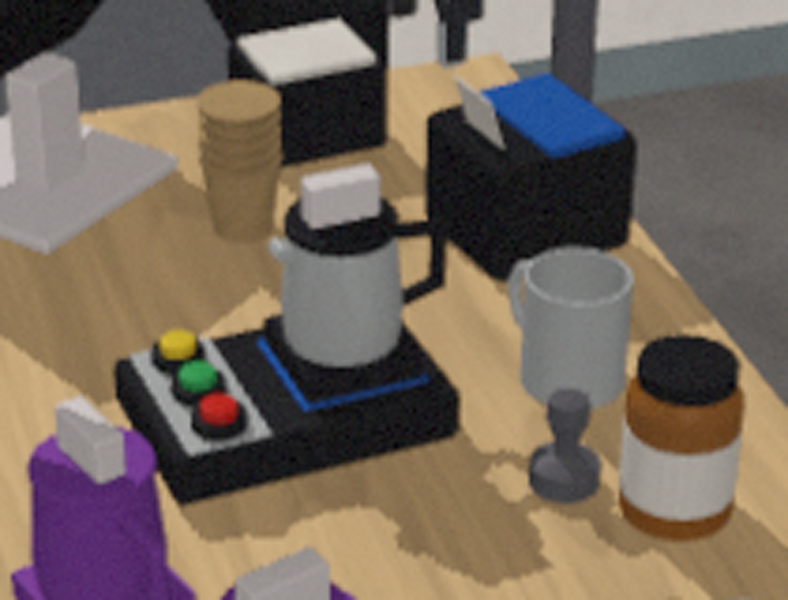

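The side crop shows the jug upright and home on the seat, with the handle away from the keys. The bar top is at 222.6 mm (223 expected) and level. The keys are at (178,343), (198,377) and (218,410). Next comes yellow at (462.6, 200.8), with the jaws shut.

```bash
python3 -m crank '[{"tx":-2,"ty":0.5,"tz":0,"rx":0,"ry":0,"rz":0,"jaw":-1},{"tx":-5,"ty":1,"tz":0,"rx":0,"ry":0,"rz":0,"jaw":-1},{"tx":-9,"ty":2,"tz":0,"rx":0,"ry":0,"rz":0,"jaw":-1},{"tx":-13,"ty":3,"tz":0,"rx":0,"ry":0,"rz":0,"jaw":-1},{"tx":-16,"ty":3.9,"tz":0,"rx":0,"ry":0,"rz":0,"jaw":-1},{"tx":-19,"ty":3.9,"tz":0,"rx":0,"ry":0,"rz":0,"jaw":-1},{"tx":-19.9,"ty":3.9,"tz":0,"rx":0,"ry":0,"rz":0,"jaw":-1},{"tx":-19.9,"ty":3.9,"tz":0,"rx":0,"ry":0,"rz":0,"jaw":-1}]' 20
python3 -m crank '[{"tx":0,"ty":0,"tz":-3,"rx":0,"ry":0,"rz":0,"jaw":-1},{"tx":0,"ty":0,"tz":-7,"rx":0,"ry":0,"rz":0,"jaw":-1},{"tx":0,"ty":0,"tz":-11,"rx":0,"ry":0,"rz":0,"jaw":-1},{"tx":0,"ty":0,"tz":-15,"rx":0,"ry":0,"rz":0,"jaw":-1},{"tx":0,"ty":0,"tz":-19,"rx":0,"ry":0,"rz":0,"jaw":-1},{"tx":0,"ty":0,"tz":-21.5,"rx":0,"ry":0,"rz":0,"jaw":-1},{"tx":0,"ty":0,"tz":-22.5,"rx":0,"ry":0,"rz":0,"jaw":-1},{"tx":0,"ty":0,"tz":-22.5,"rx":0,"ry":0,"rz":0,"jaw":-1}]'
python3 -c "
from h import *
c=grab('side');cv2.imwrite('pics/side6.png',cv2.resize(c['img'][160:270,240:400],(800,550),interpolation=2));s=sense();print(s['tcp_pos'],s['wrist_force'])"
```

```text
t: 24.9
tcp_pos: [461.4, 201.2, 326.0]
ee_rot: [0.001, -0.046, 0.999, 0.0]
wrist_force: [0.2, -0.8, 0.1]
width: 0.2
grip_force: 0.0
t: 25.7
tcp_pos: [463.0, 200.9, 99.1]
ee_rot: [-0.0, -0.045, 0.999, -0.0]
wrist_force: [1.2, 0.2, 0.3]
width: -0.3
grip_force: 0.0
[463.5442905  201.15488967 100.26033306] [ 0.26255622  0.82059147 -0.06272961]
```

View pics/side6.png

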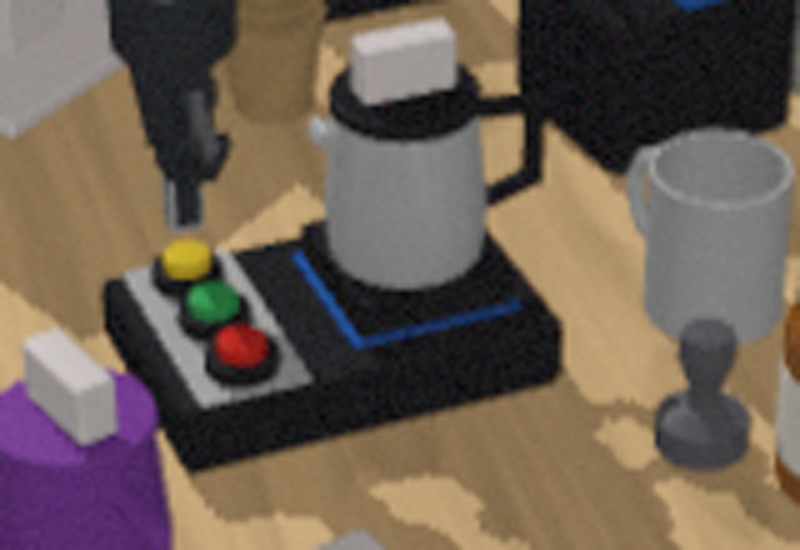

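The crop shows the shut fingertips at (183,228), right above the yellow key at (187,258). Pressing slowly while checking the force.

```bash
python3 -m crank '[{"tx":0,"ty":0,"tz":-0.8,"rx":0,"ry":0,"rz":0,"jaw":-1},{"tx":0,"ty":0,"tz":-1.5,"rx":0,"ry":0,"rz":0,"jaw":-1},{"tx":0,"ty":0,"tz":-1.9,"rx":0,"ry":0,"rz":0,"jaw":-1},{"tx":0,"ty":0,"tz":-2.1,"rx":0,"ry":0,"rz":0,"jaw":-1},{"tx":0,"ty":0,"tz":-2.3,"rx":0,"ry":0,"rz":0,"jaw":-1},{"tx":0,"ty":0,"tz":-2.4,"rx":0,"ry":0,"rz":0,"jaw":-1},{"tx":0,"ty":0,"tz":-2.5,"rx":0,"ry":0,"rz":0,"jaw":-1},{"tx":0,"ty":0,"tz":-2.5,"rx":0,"ry":0,"rz":0,"jaw":-1}]'
python3 -m crank '[{"tx":0,"ty":0,"tz":-0.02,"rx":0,"ry":0,"rz":0,"jaw":-1},{"tx":0,"ty":0,"tz":-0.05,"rx":0,"ry":0,"rz":0,"jaw":-1},{"tx":0,"ty":0,"tz":-0.08,"rx":0,"ry":0,"rz":0,"jaw":-1},{"tx":0,"ty":0,"tz":-0.1,"rx":0,"ry":0,"rz":0,"jaw":-1},{"tx":0,"ty":0,"tz":-0.12,"rx":0,"ry":0,"rz":0,"jaw":-1},{"tx":0,"ty":0,"tz":-0.12,"rx":0,"ry":0,"rz":0,"jaw":-1},{"tx":0,"ty":0,"tz":-0.12,"rx":0,"ry":0,"rz":0,"jaw":-1},{"tx":0,"ty":0,"tz":-0.12,"rx":0,"ry":0,"rz":0,"jaw":-1}]'
```

```text
t: 26.55
tcp_pos: [462.9, 201.2, 75.0]
ee_rot: [0.001, -0.046, 0.999, 0.0]
wrist_force: [-1.7, -0.2, 3.8]
width: -0.2
grip_force: 2.1
t: 27.35
tcp_pos: [463.0, 201.2, 74.0]
ee_rot: [0.001, -0.046, 0.999, 0.0]
wrist_force: [-3.3, -0.8, 9.4]
width: -0.3
grip_force: 4.8
```

Force of 9.4 N exceeds the 5 N spring, so the key has bottomed. Release, then move to green.

```bash
python3 -m crank '[{"tx":0,"ty":0,"tz":0.5,"rx":0,"ry":0,"rz":0,"jaw":-1},{"tx":0,"ty":0,"tz":1.5,"rx":0,"ry":0,"rz":0,"jaw":-1},{"tx":0,"ty":0,"tz":3,"rx":0,"ry":0,"rz":0,"jaw":-1},{"tx":0,"ty":0,"tz":3,"rx":0,"ry":0,"rz":0,"jaw":-1},{"tx":0.2,"ty":-2,"tz":3,"rx":0,"ry":0,"rz":0,"jaw":-1},{"tx":0.4,"ty":-4,"tz":3,"rx":0,"ry":0,"rz":0,"jaw":-1},{"tx":0.4,"ty":-5,"tz":3,"rx":0,"ry":0,"rz":0,"jaw":-1},{"tx":0.4,"ty":-5,"tz":3,"rx":0,"ry":0,"rz":0,"jaw":-1}]'
python3 - <<'E'
from h import *
for n in('side',):
    try: frother(grab(n))
    except Exception as e: print(e)
print(sense()['tcp_pos'])
E
```

```text
t: 28.15
tcp_pos: [466.8, 150.4, 103.5]
ee_rot: [0.0, -0.045, 0.999, 0.0]
wrist_force: [0.0, -0.2, -0.1]
width: 0.0
grip_force: 0.0
seat 121 ((566.8985595703125, 137.7446746826172), (80.6074447631836, 153.52752685546875), 46.57395553588867) 50.12006418903018
red 49 [288. 229.] [471.9  96.3  70.9] [473.3  96.4] 16.5
green 46 [282. 220.] [467.2 146.2  71.2] [468.4 147.5] 16.2
yellow 28 [276. 212.] [458.9 195.   71.4] [463.2 197.3] 18.3
[466.81165038 151.05634101 103.54584067]
```

Yellow is back up, at 71.4 mm. Pressing green: 2.95 cm down in total.

```bash
python3 -m crank '[{"tx":0,"ty":0,"tz":-0.8,"rx":0,"ry":0,"rz":0,"jaw":-1},{"tx":0,"ty":0,"tz":-1.7,"rx":0,"ry":0,"rz":0,"jaw":-1},{"tx":0,"ty":0,"tz":-2.2,"rx":0,"ry":0,"rz":0,"jaw":-1},{"tx":0,"ty":0,"tz":-2.5,"rx":0,"ry":0,"rz":0,"jaw":-1},{"tx":0,"ty":0,"tz":-2.7,"rx":0,"ry":0,"rz":0,"jaw":-1},{"tx":0,"ty":0,"tz":-2.85,"rx":0,"ry":0,"rz":0,"jaw":-1},{"tx":0,"ty":0,"tz":-2.9,"rx":0,"ry":0,"rz":0,"jaw":-1},{"tx":0,"ty":0,"tz":-2.9,"rx":0,"ry":0,"rz":0,"jaw":-1}]'
python3 -m crank '[{"tx":0,"ty":0,"tz":-0.02,"rx":0,"ry":0,"rz":0,"jaw":-1},{"tx":0,"ty":0,"tz":-0.05,"rx":0,"ry":0,"rz":0,"jaw":-1},{"tx":0,"ty":0,"tz":-0.08,"rx":0,"ry":0,"rz":0,"jaw":-1},{"tx":0,"ty":0,"tz":-0.1,"rx":0,"ry":0,"rz":0,"jaw":-1},{"tx":0,"ty":0,"tz":-0.1,"rx":0,"ry":0,"rz":0,"jaw":-1},{"tx":0,"ty":0,"tz":-0.1,"rx":0,"ry":0,"rz":0,"jaw":-1},{"tx":0,"ty":0,"tz":-0.1,"rx":0,"ry":0,"rz":0,"jaw":-1},{"tx":0,"ty":0,"tz":-0.1,"rx":0,"ry":0,"rz":0,"jaw":-1}]'
```

```text
t: 29.0
tcp_pos: [466.9, 151.3, 74.8]
ee_rot: [0.001, -0.046, 0.999, 0.0]
wrist_force: [-2.8, 1.7, 3.9]
width: 0.2
grip_force: 2.2
t: 29.8
tcp_pos: [467.0, 151.2, 74.0]
ee_rot: [0.001, -0.046, 0.999, 0.0]
wrist_force: [-4.4, 1.0, 9.6]
width: 0.0
grip_force: 4.7
```

Bottomed at 9.6 N. Release, back up, and a final check.

```bash
python3 -m crank '[{"tx":0,"ty":0,"tz":0.5,"rx":0,"ry":0,"rz":0,"jaw":-1},{"tx":0,"ty":0,"tz":2,"rx":0,"ry":0,"rz":0,"jaw":-1},{"tx":0,"ty":0,"tz":5,"rx":0,"ry":0,"rz":0,"jaw":-1},{"tx":0,"ty":0,"tz":9,"rx":0,"ry":0,"rz":0,"jaw":-1},{"tx":0,"ty":0,"tz":13,"rx":0,"ry":0,"rz":0,"jaw":-1},{"tx":0,"ty":0,"tz":17,"rx":0,"ry":0,"rz":0,"jaw":-1},{"tx":0,"ty":0,"tz":20,"rx":0,"ry":0,"rz":0,"jaw":-1},{"tx":0,"ty":0,"tz":20,"rx":0,"ry":0,"rz":0,"jaw":-1}]'
python3 - <<'E'
from h import *
for n in('scene','side'):
    c=grab(n);cv2.imwrite(f'pics/{n}9.png',c['img'])
    try: frother(c);bar(c,223)
    except Exception as e: print(e)
E
```

```text
t: 30.6
tcp_pos: [468.4, 151.2, 277.3]
ee_rot: [0.004, -0.045, 0.999, 0.0]
wrist_force: [0.4, -0.1, -0.6]
width: -0.1
grip_force: 0.0
seat 169 ((618.44873046875, 143.3177032470703), (155.87123107910156, 82.98050689697266), 52.956321716308594) 49.71187927177633
red 56 [345. 226.] [474.5 103.9  71.1] [473.9 102.4] 15.7
green 11 [576.  59.] [-509.8 1183.    70.3] [-515.7 1186.3] 22.8
yellow 1 [463. 256.] [597.4 441.1  68.5] [597.4 441.1] 0.0
bar 149 [371. 221.] ((593.5418701171875, 163.7061004638672), (62.989192962646484, 23.443593978881836), 4.411773204803467) [595.3 163.6 222.1] 1.72
seat 116 ((569.6812744140625, 138.76953125), (86.1111831665039, 152.5753936767578), 49.850502014160156) 49.815711183419495
red 46 [288. 228.] [471.7  97.4  71.2] [467.2 102.3] 20.1
green 50 [283. 220.] [467.7 145.6  70.8] [468.4 148.8] 20.5
yellow 35 [277. 211.] [463.5 196.7  71. ] [462.2 199.5] 16.3
bar 83 [45. 22.] ((-264.45068359375, 1931.8099365234375), (156.28599548339844, 69.17611694335938), 6.352132797241211) [-263.4 1938.   223. ] 3.32
bar 72 [13. 24.] ((-408.4154052734375, 1943.7979736328125), (113.53643798828125, 62.26539993286133), 3.1129796504974365) [-407.  1941.   222.9] 3.29
bar 110 [320. 168.] ((593.7127075195312, 157.53280639648438), (64.92036437988281, 29.932167053222656), 12.241546630859375) [590.8 155.4 222. ] 2.62
```

View pics/side9.png

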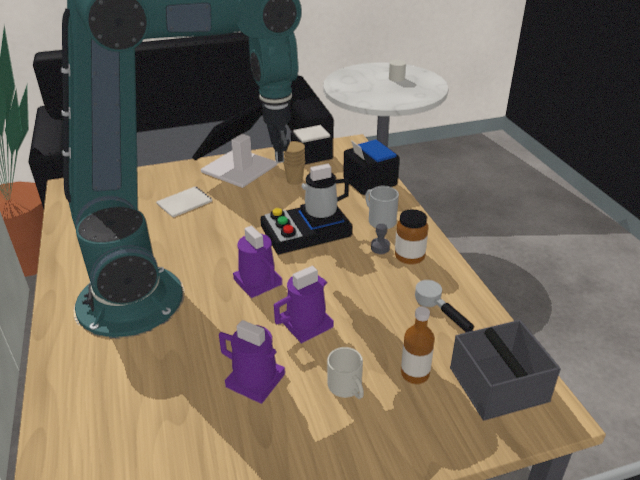

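The side view shows the jug upright on its seat at (322,195), all three keys up around (283,220), the arm clear and the bystanders undisturbed. Handing in.

```bash
python3 -c "
from bench import finish_job
print(finish_job())"
```

```text
the job is handed in; nothing more can be done
None
```

The jug sits fully home and upright on the frother, handle away from the keys; yellow, then green, were pressed to the bottom and released, red was left alone, and the job was handed in at about 31 s (the verdict was not shown), after one set-down on free counter to regrasp when joint 6 hit its limit.

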